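# Switch on the power supply and press the yellow key

### The arm

A 7-joint arm with a two-finger parallel gripper is mounted at the origin on the work surface. World frame = base frame: x ahead of the robot, y to its left, z up, the work surface at z = 0. Lengths are in mm, angles in rad, forces in N, time in s.
With the tool pointing down it reaches from about 400 to 875 mm from the base axis. Payload 19.3 kg.
Tool frame: the origin (TCP) lies at the very end of the fingers, on their centre line; the grasp point (between the pads) lies 19 mm behind it (grip_point_offset is the z of the grasp point in the tool frame, in mm); z points along the fingers, x is the direction in which the jaws open and shut, and the axes are right-handed (so a half turn about z gives the same grasp; the last joint's range is limited). The gripper opens to 85 mm and grips with 20 to 120 N. Pads are 22 mm wide; open, the fingers measure 114 mm over their backs; the gripper's body (76 mm by 85 mm) begins 54 mm behind the grasp point. The pads swing forward as they close: fully open they stand 13 mm farther back than shut.
Start: joints at [1.063, 0.521, -0.036, 1.599, 0.021, 1.021, -0.113], TCP at [264.94, -566.058, 231.291] pointing down, gripper open.
Joint ranges: [-2.91, 2.91], [-0.3, 2.13], [-1.5, 1.42], [0.17, 2.43], [-1.26, 4.41], [0.16, 1.93], [-2.52, 2.52]. Speed limits (rad/s): [1.89, 1.89, 2.39, 2.39, 3.01, 3.01, 3.01].

### API

Orientations are given as a 3x3 rotation matrix whose columns are the frame's x, y, z axes.
In Python, from workcell import movep, movel, goto_joints, open_gripper, clamp, wait, inverse_kinematics, read_state, camera, PlanningError, finish_job, grip_point_offset gives the robot as it stands. Calls block until the motion is done:
- movep(position, orientation): joint-space move of the TCP to a pose.
- movel(position, frame=None, max_speed=150, guard=None): straight line of the TCP; frame=None keeps the orientation; max_speed is the mean speed in mm/s. With guard (N) it stops when the force on the tool has changed by that much, and returns True; else False.
- goto_joints(angles): joint-space move.
- open_gripper() and clamp(): open the fingers fully, or close them until they stop; the grip force is fixed at half the most.
- wait(seconds).
- inverse_kinematics(position, orientation): joint angles nearest the present ones, or None.
- read_state(): the state.
- camera(name): name is "scene" or "top"; returns a dict with "image" (420x560x3 uint8, blue, green, red), "range_z" (420x560 float32, mm along the optical axis (not along the pixel's ray), 0 where there is no reading), "fx", "fy", "cx", "cy" (pixels), "dist_coeffs" ([k1, k2, p1, p2, k3] as OpenCV has them; the pictures are not rectified), "cam_to_world" (4x4, takes a point from camera to world coordinates). Camera axes: x right, y up, looking along -z (the intrinsics and any distortion apply to the point x, -y, -z); pixel columns grow to the right and rows downward; lengths in mm; the calibration is good to about 2 mm. A picture is of the moment at which its call begins.
A pose or a line that the arm cannot do raises PlanningError and nothing moves.
- finish_job(): hands the job in, once; it reports no verdict.
The state is a dict: "time": time; "qpos": joint angles; "qvel": joint speeds; "joint_efforts": joint torques, N m; "eef_pos": TCP position; "tool_rot": TCP orientation; "ft_force": force on the tool from outside, world axes, zero at the start; "torque": the same for the moment, N m; "finger_gap": finger opening in mm.
Only numpy, scipy, OpenCV 4.12 (cv2) and the standard library are available. Lean on these libraries where they do the work, as an engineer would, in place of code of your own. Each camera call takes 0.05 s, during which the arm holds its last target.

### The job

Get the blue power supply on the tattoo artist's desk ready for work: push its orange-tipped toggle lever all the way over from the front to the rear, then press the yellow key lightly, well down, and let it come up again. Do not press the green, red or white key, do not push hard on anything, and leave the ink bottles and everything else on the desk where they are; nothing needs to be picked up. Finish with the lever still switched over and the robot clear of everything.

Things in the scene. Friction and masses are not known exactly. Their poses are not given: they have to be found in the camera images.
- console: blue metal power supply, 190 mm deep (own x) by 300 mm wide (own y) by 60 mm high, fixed to the desk; origin at the centre of its underside on the desk, z up, own +x points from its front edge (robot side) to its rear edge, own +y to its left end where the toggle lever stands. The four round keys stand on the aluminium plate on the right part of its top, in a 2 by 2 square with 70 mm between neighbours; which colour sits where changes from time to time
- key_yellow_top (a point): yellow key, a 30 mm diameter round cap in a black 46 mm collar; this point is the centre of the cap's top face (84 mm above the desk when up)
- key_yellow (a joint): travel of the yellow key in m: 0 up, 0.008 fully down; spring-loaded (starts to move at 1.5 N, 5 N at full depth), comes up by itself when let go
- key_green_top (a point): green key, a 30 mm diameter round cap in a black 46 mm collar; this point is the centre of the cap's top face (84 mm above the desk when up)
- key_green (a joint): travel of the green key in m: 0 up, 0.008 fully down; same spring as the yellow key
- key_red_top (a point): red key, a 30 mm diameter round cap in a black 46 mm collar; this point is the centre of the cap's top face (84 mm above the desk when up)
- key_red (a joint): travel of the red key in m: 0 up, 0.008 fully down; same spring as the yellow key
- key_white_top (a point): white key, a 30 mm diameter round cap in a black 46 mm collar; this point is the centre of the cap's top face (84 mm above the desk when up)
- key_white (a joint): travel of the white key in m: 0 up, 0.008 fully down; same spring as the yellow key
- power_lever_tip (a point): centre of the orange ball (26 mm diameter) at the end of the toggle lever, a 10 mm thick steel rod on a 60 mm radius from its pivot to this point; 135 mm above the desk when fully off or fully on, 142 mm when upright
- lever_pivot (a point): pivot of the toggle lever, 82 mm above the desk; its axis lies along the console's own y. Off, the ball is 29 mm in front of the pivot (towards the robot); on, 29 mm behind it. The dark block round the pivot is 70 by 50 mm, its top 85 mm above the desk (a 13 mm radius bearing rises to 95 mm)
- power_lever (a joint): angle of the toggle lever in rad: 0 leaning fully to the front (off), 1.0 leaning fully to the rear (on); it stays where it is left, about 1 N at the ball moves it; it starts between 0 and 0.2
- ink_violet: violet ink bottle, 32 mm diameter, 88 mm high with a black cone top; loose, to be left alone; origin at the centre of its underside, z up
- ink_teal: teal ink bottle, 32 mm diameter, 88 mm high with a black cone top; loose, to be left alone; origin at the centre of its underside, z up
- ink_crimson: crimson ink bottle, 32 mm diameter, 88 mm high with a black cone top; loose, to be left alone; origin at the centre of its underside, z up
- tape_roll: white roll of tape lying flat, 80 mm outer diameter, 24 mm high; loose, to be left alone; origin at the centre of its underside, z up
- marker_tray: black tray with markers, 60 by 180 mm, 18 mm high, in front of the console; loose, to be left alone; origin at the centre of its underside, z up
- steel_cup: steel cup, 72 mm diameter, 85 mm high; loose, to be left alone; origin at the centre of its underside, z up
- machine_on_stand: copper and steel tattoo machine on a dark stand, 80 by 140 mm, 70 mm high; loose, to be left alone; origin at the centre of its underside, z up

How it is judged (in metres and radians):
On the way, in this order (a step that is already met when the one before it is completed fails the run):
1. the toggle lever is pushed over to the rear (at least 0.85 rad) (value of joint power_lever above 0.85 rad), for 0.2 s.
2. with the lever on, the yellow key is pressed down at least 5 mm (value of joint key_yellow above 0.005 m and value of joint power_lever above 0.85 rad), for 0.1 s.
At the end, for the whole second after the job is handed in: The toggle lever leans to the rear (at least 0.85 rad of 1.0), all four keys are up (within 2 mm), and every loose thing stands still within 15 mm of where it began and tipped by less than 0.3 rad (value of joint power_lever above 0.85 rad and value of joint each of key_yellow, key_green, key_red, key_white below 0.002 m and distance of each of ink_violet, ink_teal, ink_crimson, tape_roll, marker_tray, steel_cup, machine_on_stand from where it was at the start of the episode below 0.015 m and angle between each of ink_violet, ink_teal, ink_crimson, tape_roll, marker_tray, steel_cup, machine_on_stand's own z axis and vertical below 0.3 rad and linear speed of each of ink_violet, ink_teal, ink_crimson, tape_roll, marker_tray, steel_cup, machine_on_stand below 0.02 m/s); the robot touches nothing.
It fails at once if the green key is pressed (more than 2 mm) (value of joint key_green above 0.002 m).
It fails at once if the red key is pressed (more than 2 mm) (value of joint key_red above 0.002 m).
It fails at once if the white key is pressed (more than 2 mm) (value of joint key_white above 0.002 m).
It fails at once if a loose thing on the desk is lifted, carried or shoved more than 15 mm, or tipped by more than 0.3 rad (not (distance of each of ink_violet, ink_teal, ink_crimson, tape_roll, marker_tray, steel_cup, machine_on_stand from where it was at the start of the episode below 0.015 m and angle between each of ink_violet, ink_teal, ink_crimson, tape_roll, marker_tray, steel_cup, machine_on_stand's own z axis and vertical below 0.3 rad)).
It fails at once if the fingers or the arm push on anything with more than 30 N (contact force between any of the fingers, the arm and anything else above 30 N).
It also fails if it takes over 48 s, if anything falls off the work surface, if the arm or the gripper's body presses on something with over 40 N, if the wrist force passes 120 N, or if a joint passes its speed limit or range.

## Working session

There is one attempt and no reset: what is moved stays moved. The work goes in short steps, each a Python script; the robot and the scene stay as the last script left them, time stands still between calls to the robot, and variables do not carry over. Pictures are saved under pics/ and viewed, and the job is handed in when it is done.

```bash
mkdir -p pics; ls; python3 - <<'E'
from workcell import *
import cv2,numpy as np,pickle
for n in ("scene","top"):
    c=camera(n); cv2.imwrite(f"pics/{n}0.png",c["image"]); pickle.dump(c,open(f"{n}0.pkl","wb"))
    print(n,c["fx"],c["fy"],c["cx"],c["cy"],c["dist_coeffs"],np.round(c["cam_to_world"],3).tolist())
s=read_state(); print(s["time"],s["eef_pos"],np.round(s["tool_rot"],3),s["finger_gap"],grip_point_offset)
E
```

```text
pics
scene 474.60356394865346 474.60356394865346 284.2312758327115 207.91699344917316 [-0.06491728  0.          0.          0.          0.        ] [[0.188, -0.689, 0.7, 1427.274], [0.982, 0.119, -0.146, -165.104], [0.017, 0.714, 0.699, 980.52], [0.0, 0.0, 0.0, 1.0]]
top 488.73951218514867 488.73951218514867 282.59449186522494 216.4767573535063 [-0.11048265  0.          0.          0.          0.        ] [[-0.008, 0.994, -0.112, 419.575], [-1.0, -0.01, -0.012, 13.265], [-0.013, 0.112, 0.994, 1445.291], [0.0, 0.0, 0.0, 1.0]]
0.1 [ 264.80841669 -565.79089368  230.81163594] [[ 0.424 -0.906 -0.   ]
 [-0.906 -0.424  0.001]
 [-0.001  0.    -1.   ]] 85.82342107170602 -18.700000000000003
```

View pics/scene0.png

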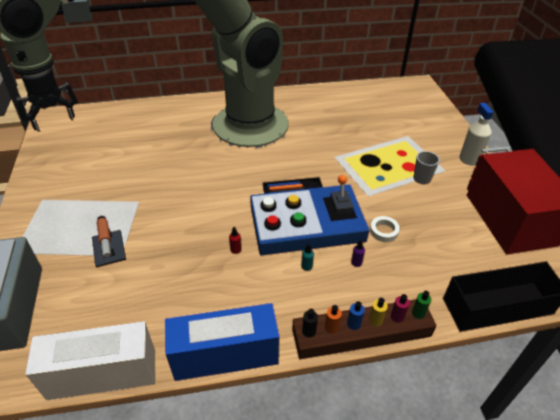

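View pics/top0.png

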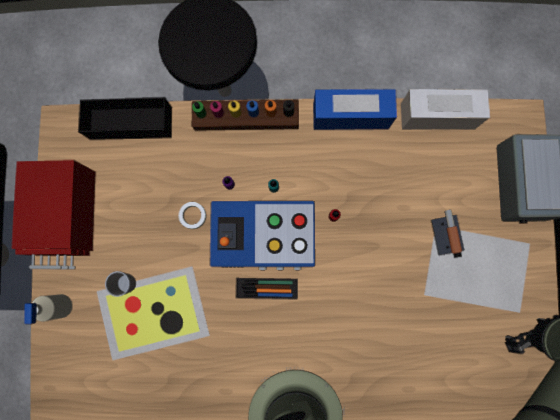

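The console is in front of the base. In the top view, yellow is at about (274,245), green at (274,221), red at (299,221) and white at (299,246). The lever ball is at about (224,241), leaning to the front. Next I'll locate these by colour and check the result against both cameras.

```bash
cat > h.py <<'E'
import cv2,numpy as np,pickle
def ray(c,u,v):
    K=np.array([[c["fx"],0,c["cx"]],[0,c["fy"],c["cy"]],[0,0,1]])
    p=cv2.undistortPoints(np.array([[[u,v]]],float),K,np.array(c["dist_coeffs"],float))[0,0]
    T=np.array(c["cam_to_world"]); d=T[:3,:3]@np.array([p[0],-p[1],-1.]); return T[:3,3],d
def atz(c,u,v,z):
    o,d=ray(c,u,v); return o+d*(z-o[2])/d[2]
def pix(c,u,v):
    o,d=ray(c,u,v); return o+d*c["range_z"][int(round(v)),int(round(u))]
def proj(c,P):
    T=np.array(c["cam_to_world"]); q=T[:3,:3].T@(np.array(P,float)-T[:3,3]); q=np.array([q[0],-q[1],-q[2]])
    K=np.array([[c["fx"],0,c["cx"]],[0,c["fy"],c["cy"]],[0,0,1]])
    return cv2.projectPoints(q[None],np.zeros(3),np.zeros(3),K,np.array(c["dist_coeffs"],float))[0][0,0]
def blob(c,h,win,smin=110,vmin=60):
    x0,x1,y0,y1=win; hsv=cv2.cvtColor(c["image"],cv2.COLOR_BGR2HSV).astype(int)
    m=(hsv[...,0]>=h[0])&(hsv[...,0]<=h[1])&(hsv[...,1]>smin)&(hsv[...,2]>vmin)
    k=np.zeros_like(m);k[y0:y1,x0:x1]=1; ys,xs=np.where(m&k); return xs.mean(),ys.mean(),len(xs)
E
python3 - <<'E'
from h import *
t=pickle.load(open("top0.pkl","rb"));s=pickle.load(open("scene0.pkl","rb"))
W={"top":{"y":((15,35),(264,284,235,256)),"g":((40,85),(264,284,211,232)),"r":((0,8),(289,309,211,232)),"ball":((0,18),(215,235,232,250))},
"scene":{"y":((15,35),(283,304,193,210)),"g":((40,85),(288,310,210,228)),"r":((0,8),(262,284,214,230)),"ball":((0,18),(334,350,172,188))}}
for n,c in(("top",t),("scene",s)):
    for k,(h,w) in W[n].items():
        u,v,N=blob(c,h,w); print(n,k,round(u,1),round(v,1),N,atz(c,u,v,84 if k!="ball" else 136).round(1),pix(c,u,v).round(1))
def big(c,x0,x1,y0,y1,f,name):
    cv2.imwrite(name,cv2.resize(c["image"][y0:y1,x0:x1],None,fx=f,fy=f,interpolation=cv2.INTER_CUBIC))
big(t,160,350,165,310,4,"pics/tz.png"); big(s,220,400,165,275,4,"pics/sz.png")
E
```

```text
top y 274.0 245.0 101 [492.7  54.4  84. ] [492.8  54.4  83.9]
top g 274.0 220.1 93 [562.5  53.9  84. ] [561.9  53.8  89.9]
top r 299.0 220.1 93 [561.9 -16.   84. ] [562.1 -16.   81.4]
top ball 224.3 240.9 74 [502.  186.6 136. ] [500.9 184.3 152.9]
scene y 293.1 199.5 89 [502.1  52.2  84. ] [504.7  51.6  86.6]
scene g 298.2 216.4 70 [568.6  52.2  84. ] [567.3  52.6  82.6]
scene r 272.3 219.9 81 [569.6 -17.6  84. ] [573.1 -18.2  87.7]
scene ball 340.8 177.7 173 [493.  185.5 136. ] [510.3 179.  151.6]
```

```bash
ls pics
```

```text
scene0.png
sz.png
top0.png
tz.png
```

View pics/tz.png

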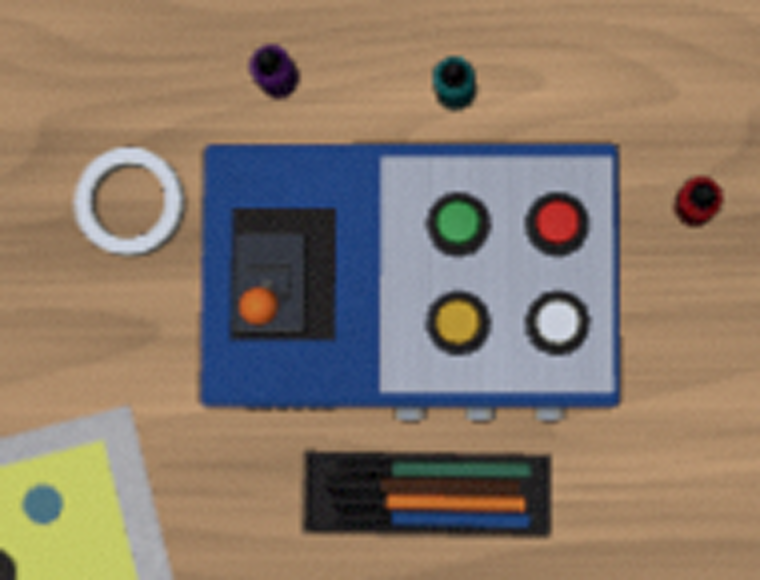

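View pics/sz.png

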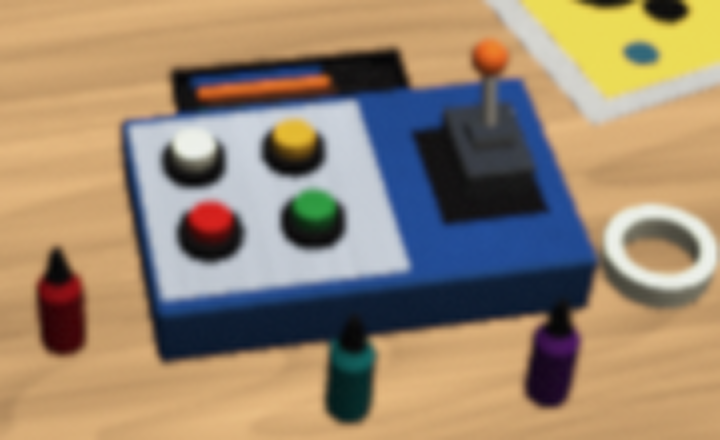

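```bash
python3 - <<'E'
from h import *
t=pickle.load(open("top0.pkl","rb"));s=pickle.load(open("scene0.pkl","rb"))
f=lambda u,v:(160+u/4,165+v/4); g=lambda u,v:(220+u/4,165+v/4)
def tri(a,b):
    o1,d1=ray(t,*a);o2,d2=ray(s,*b);d1/=np.linalg.norm(d1);d2/=np.linalg.norm(d2)
    A=sum(np.eye(3)-np.outer(d,d) for d in(d1,d2));B=sum((np.eye(3)-np.outer(d,d))@o for o,d in((o1,d1),(o2,d2)));return np.linalg.solve(A,B).round(1)
print("ball tri",tri((224.3,240.9),g(490,56)),atz(s,*g(490,56),136).round(1))
print("yellow tri",tri((274,245),g(294,133)),atz(s,*g(294,133),84).round(1))
for p in((203,145),(618,145),(202,405),(618,405)): print("console corner",atz(t,*f(*p),60).round(1))
for p in((233,235),(303,235),(233,332),(303,332)): print("block",atz(t,*f(*p),85).round(1))
E
```

```text
ball tri [502.  186.7 138.9] [498.9 188.6 136. ]
yellow tri [493.   54.8  79.8] [497.4  54.1  84. ]
console corner [621.3 236.3  60. ]
console corner [618.1 -61.6  60. ]
console corner [435.2 235.7  60. ]
console corner [433.  -58.8  60. ]
block [553.6 210.5  85. ]
block [553.2 161.2  85. ]
block [485.6 210.2  85. ]
block [485.2 161.1  85. ]
```

The pivot is at about (520, 186), with the ball at (502, 187), roughly 0.2 rad. Yellow is at (494, 54). Next: close the gripper, go in front of the lever and push with a guard.

```bash
cat >> h.py <<'E'
R=np.array([[0,-1,0],[-1,0,0],[0,0,-1.]])
E
python3 - <<'E'
from workcell import *
from h import *
def st(m):
    s=read_state(); print(m,round(s["time"],2),np.round(s["eef_pos"],1),np.round(s["ft_force"],2),round(s["finger_gap"],1))
clamp(); st("closed")
movep([450,186.5,235],R); st("above")
movel([450,186.5,122],max_speed=120); st("front")
h=movel([537,186.5,122],max_speed=35,guard=6); st(f"push {h}")
c=camera("top"); cv2.imwrite("pics/t1.png",c["image"][165:310,160:350].repeat(4,0).repeat(4,1))
c=camera("scene"); cv2.imwrite("pics/s1.png",c["image"][125:275,220:400].repeat(4,0).repeat(4,1))
E
```

```text
closed 0.87 [ 264.9 -566.   231.3] [-0.43 -0.54 -0.44] 0.1
above 3.6 [450.3 186.  235. ] [ 0.21 -0.49 -0.16] -0.2
front 4.69 [450.3 186.7 122.5] [ 0.11 -0.03  1.09] -0.1
push True 6.66 [527.7 186.4 121.4] [-1.31 -0.3   1.09] -0.6
```

View pics/s1.png

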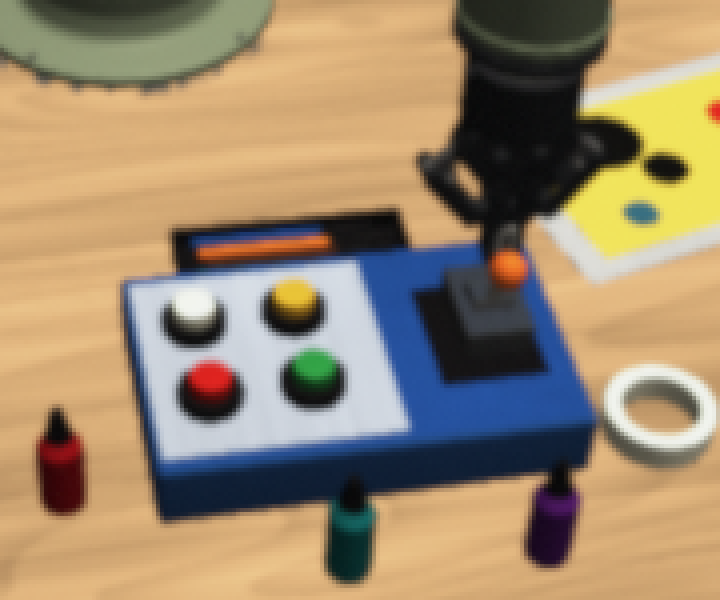

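View pics/t1.png

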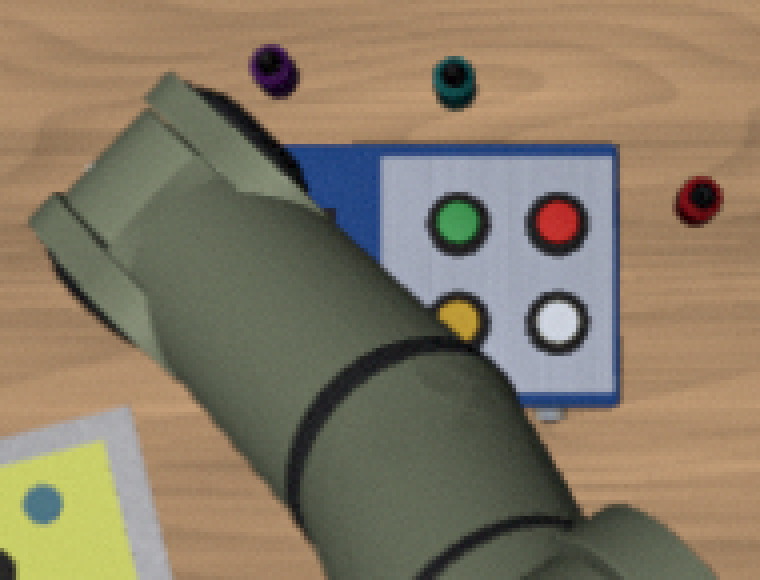

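The lever has gone over: the ball is at scene zoom (508,268) with the finger behind it. I'll back off and measure the ball in both views.

```bash
python3 - <<'E'
from workcell import *
from h import *
def st(m):
    s=read_state(); print(m,round(s["time"],2),np.round(s["eef_pos"],1),np.round(s["ft_force"],2),round(s["finger_gap"],1))
movel([470,186.5,122],max_speed=100); st("back")
movel([470,186.5,190],max_speed=120)
movep([495,54,160],R); st("above yellow")
t=camera("top");s=camera("scene")
print("scene", (b:=blob(s,(0,18),(337,357,180,202),150,100)), atz(s,b[0],b[1],136).round(1))
try: print("top", (b:=blob(t,(0,18),(215,235,210,250),150,100)), atz(t,b[0],b[1],136).round(1))
except Exception as e: print(e)
cv2.imwrite("pics/t2.png",t["image"][165:310,160:350].repeat(4,0).repeat(4,1))
cv2.imwrite("pics/s2.png",s["image"][125:275,220:400].repeat(4,0).repeat(4,1))
E
```

```text
back 7.48 [470.6 186.5 122.1] [-0.17  0.71 -0.81] 0.2
above yellow 8.81 [494.7  53.6 159.3] [ 0.54 -0.18 -0.51] 0.2
scene (np.float64(346.71153846153845), np.float64(191.8653846153846), 52) [551.  185.3 136. ]
top (np.float64(224.15151515151516), np.float64(222.93939393939394), 66) [550.6 187.1 136. ]
```

View pics/s2.png

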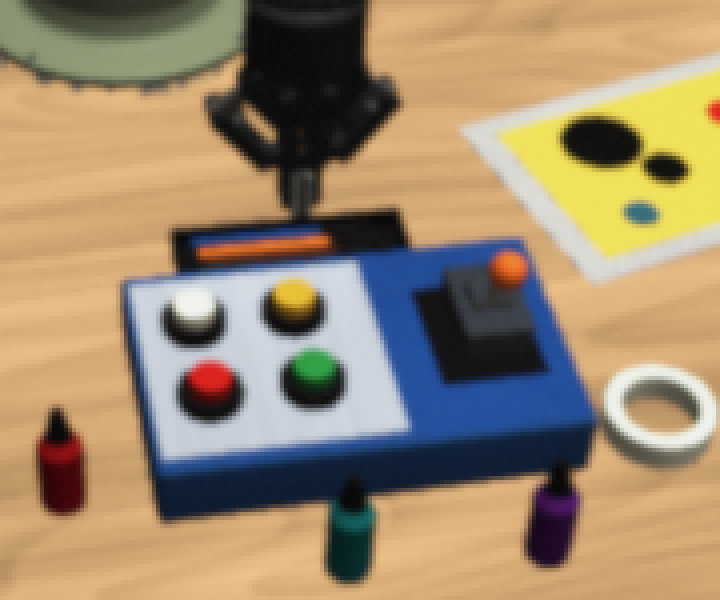

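View pics/t2.png

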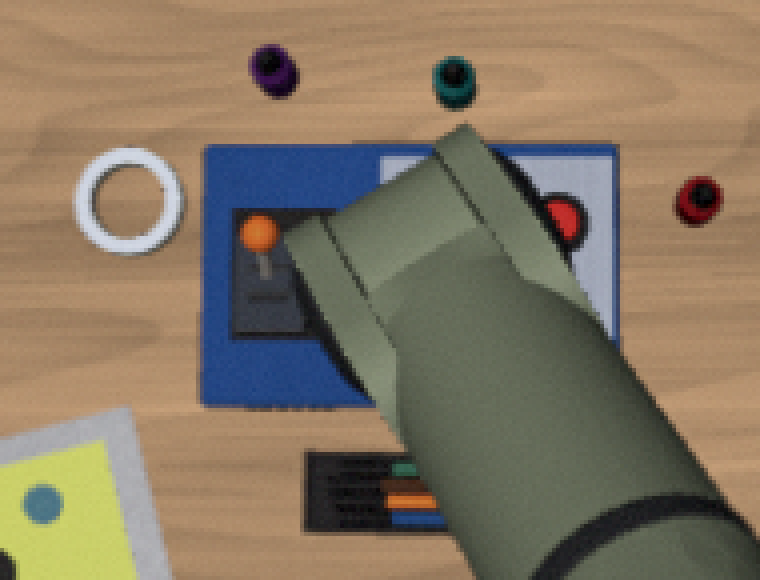

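The ball is at x = 551 in both views (pivot 520 + 29 = 549), so the lever is fully on. Now the press: touch down slowly, then go to about 7 mm depth under a guard.

```bash
python3 - <<'E'
from workcell import *
from h import *
def st(m):
    f=[];
    for _ in range(5): wait(0.04); s=read_state(); f.append(s["ft_force"])
    print(m,round(s["time"],2),np.round(s["eef_pos"],1),np.round(np.mean(f,0),2))
movel([494.5,54,95],max_speed=60); st("near")
for z in (86,82,80,78,77.2):
    h=movel([494.5,54,z],max_speed=12,guard=8); st(f"z{z} {h}")
    if h: break
s=camera("scene"); cv2.imwrite("pics/s3.png",s["image"][125:275,220:400].repeat(4,0).repeat(4,1))
E
```

```text
near 10.35 [494.6  54.   95.2] [-0.02  0.25 -0.2 ]
z86 False 11.46 [494.5  54.   86. ] [-0.3   0.25 -0.38]
z82 False 12.15 [494.6  54.   82.1] [ 1.3 -0.3  2.6]
z80 False 12.68 [494.6  54.   80.1] [ 1.36 -0.38  3.09]
z78 False 13.2 [494.6  54.   78.1] [ 2.59 -0.43  4.29]
z77.2 False 13.66 [494.6  54.   77.2] [ 2.77 -0.21  4.11]
```

View pics/s3.png

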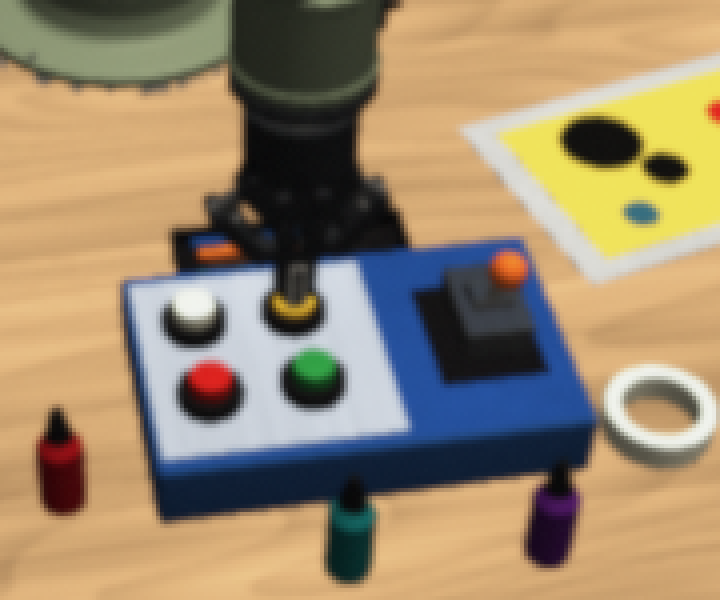

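The yellow cap is down in its collar (scene zoom 294,305). The 4.2 N reading fits the spring at about 6.5 mm, and it was held for more than 0.4 s. Next I'll lift, retreat and check.

```bash
python3 - <<'E'
from workcell import *
from h import *
movel([494.5,54,120],max_speed=40); movel([494.5,54,230],max_speed=120)
goto_joints([1.063,0.521,-0.036,1.599,0.021,1.021,-0.113]); wait(0.5)
t=camera("top");s=camera("scene"); st=read_state(); print(st["time"],st["eef_pos"],st["ft_force"])
b=blob(t,(0,18),(215,235,210,250),150,100); print("ball",atz(t,b[0],b[1],136).round(1))
for n,c in(("top",t),("scene",s)):
    c0=pickle.load(open(n+"0.pkl","rb")); d=cv2.absdiff(c["image"],c0["image"]).max(2); d=cv2.medianBlur(d,3)
    k,_,S,C=cv2.connectedComponentsWithStats((d>30).astype(np.uint8)); print(n,[(S[i,4],C[i].round().tolist()) for i in range(1,k) if S[i,4]>5])
print("yellow blob",blob(s,(15,35),(283,304,193,210)))
cv2.imwrite("pics/t4.png",t["image"]);cv2.imwrite("pics/s4.png",s["image"][125:275,220:400].repeat(4,0).repeat(4,1))
E
```

```text
18.95 [ 264.87214447 -566.45828779  231.74124128] [-0.59225048 -0.03000766  0.67279641]
ball [550.6 187.1 136. ]
top [(np.int32(88), [225.0, 224.0]), (np.int32(72), [224.0, 241.0]), (np.int32(494), [523.0, 336.0]), (np.int32(8), [524.0, 336.0])]
scene [(np.int32(937), [50.0, 112.0]), (np.int32(25), [66.0, 96.0]), (np.int32(199), [344.0, 187.0])]
yellow blob (np.float64(293.15909090909093), np.float64(199.4318181818182), 88)
```

View pics/s4.png

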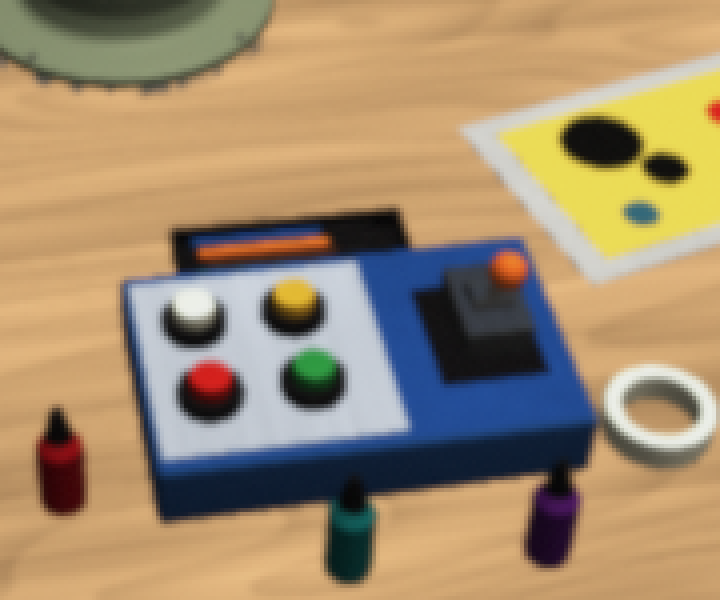

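The only differences from the starting pictures are the lever and the gripper, which is now shut. The yellow key is back up, the ball is at the rear, and everything else is unmoved.

```bash
python3 -c "
from workcell import *
print(finish_job())"
```

```text
the job is handed in; nothing more can be done
None
```

The lever is switched fully to the rear, the yellow key has been pressed and has come back up, and the job is handed in. No verdict was reported.

- **Lever:** I pushed it over with the closed fingers, stopping on a 6 N guard. Both cameras put the ball at x ≈ 551 mm right after the push, against about 549 expected for fully on. The top camera read the same at the end.
- **Yellow key:** I pressed it to a fingertip height of 77.2 mm, about 6.8 mm deep, at roughly 4 N, and held it there for a few tenths of a second. Its image afterwards matches the starting one.
- **Everything else:** The pictures from before and after differ only at the lever and the shut gripper, so the other keys and all the loose items are where they were. The robot is back at its start pose, clear of everything, and the clock read about 19 s of the 48 s allowed.

None of the checks failed. The one disagreement was in the first measurements: the two cameras differed by 3–10 mm on the ball and yellow key positions. I took the scene-camera error to be cap sides and background in its colour blobs. I used positions close to the top camera's, and the contacts came where expected.

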